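# Butt the ply strip against the stop and clamp it: to touch, then a quarter turn

### The job

Slide the ply strip lengthways under the foot of the screw clamp until its end butts squarely against the steel end stop, with the strip centred under the screw. Then turn the square knob clockwise until the rubber foot just touches the strip, and from there give it a quarter turn more, no less and no further, so that the strip is held but not crushed. Let go, and leave the collets and the collet nut where they are.

Things in the scene. Friction and masses are not known exactly. Their poses are not given: they have to be found in the camera images.
- clamp: grey screw clamp fixed to the bench. Origin on the bench, on the screw's axis; x points to its post, y to the side the strip comes from, z up. Its post: x = 40 to 64 mm; foot flange x = 40 to 66, y +-48, 8 mm high (bolt heads 13 mm); arm x = -20 to 64, 36 mm wide, 48 to 68 mm above the bench, with a boss to 75 mm. Below the arm it is open to the front and both sides.
- knob (a joint): angle of the clamp's square knob, rad; grows clockwise seen from above, which drives the screw down 3.82 mm a rad (24 mm a turn). At 0 the knob's flats face along the clamp's x and y. Starts between -0.3 and 0.3. The knob stays at its height as it turns. Friction about 0.26 N m, up to 0.5 N m in all when tight: grip firmly. It stays where it is left.
- knob_grip (a point): point on the knob's axis in the middle of its grip, 95.5 mm above the bench; turns with the knob. The black knob is a square block, 30 mm across flats with rounded corners, 24 mm high (83.5 to 107.5 mm above the bench). Grip it across flats from above; nothing of the clamp round it stands above 75 mm.
- under_foot (a point): point on the bench below the clamp's round rubber foot (28 mm). The foot is sprung: at touch it pushes back with 25 N, then 4.5 N more per mm of screw; through the screw that adds 0.095 N m at once, then 0.066 N m a rad, anticlockwise on the hand, turning or at rest. How far the foot stands out differs each time by +-4.5 mm: it touches at a knob angle from 0.9 to 3.3 rad, to be felt or seen.
- end_stop: low steel bar fixed to the bench, 80 mm in x, 20 mm in y, 14 mm high (bolt heads to 18 mm). Origin on the bench at the middle of the face that the strip's end must meet, 55 mm to the -y side of the screw's axis; the face looks along its +y. Same yaw as the clamp.
- strip: loose ply strip, 55 x 240 x 18 mm, about 0.2 kg, flat on the bench at the clamp's +y side. Origin in the middle of its underside, y along its length, -y end towards the stop. Grip it across its width 50 to 80 mm towards its +y end to stay clear of the clamp. Home, its middle is 120 mm from the stop's face. The foot starts only 2 to 14 mm above its top: slide it in flat on the bench.
- collet_nut: bystander: round steel collet nut, 50 x 54 x 24 mm, on the bench farther back on the left. Origin in the middle of its underside.
- collet_a: bystander: small steel collet, 32 mm round and 42 mm high, standing between the clamp and the robot. Origin in the middle of its underside.
- collet_b: bystander: the same kind of collet, standing just behind the collet nut. Origin in the middle of its underside.
Mind the look-alikes: they are no part of the job. Leave any pink look-alike of the end_stop alone.

How it is judged:
By the outcome, as a careful person would: the job done as asked, in the order asked, and still so for the second after the job is handed in, with the robot touching nothing.
It also fails if it takes over 72 s, if anything falls off the work surface, if the arm or the gripper's body presses on something with over 40 N, if the wrist force passes 120 N, or if a joint passes its speed limit or range.

### The arm

A 6-joint arm with a two-finger parallel gripper is mounted at the origin on a cart in front of the work surface, level with it; the furniture and walls round the work are solid. World frame = base frame: x ahead of the robot, y to its left, z up, the work surface at z = 0. Lengths are in m, angles in rad, forces in N, time in s.
With the tool pointing down it reaches from about 0.375 to 0.9 m from the base axis. Payload 3.1 kg.
Tool frame: the origin (TCP) lies at the very end of the fingers, on their centre line; the grasp point (between the pads) lies 19 mm behind it (manip.pinch_z is the distance from the TCP to the grasp point, in m); z points along the fingers, y is the direction in which the jaws open and shut (so a half turn about z gives the same grasp; the last joint's range is limited). The gripper opens to 85 mm and grips with 20 to 120 N. Pads are 22 mm wide; open, the fingers measure 114 mm over their backs; the gripper's body (76 mm by 85 mm) begins 54 mm behind the grasp point. The pads swing forward as they close: fully open they stand 13 mm farther back than shut.
Start: joints at [-1.44, 0.527, 1.433, -0, 1.181, -0.178], TCP at [0.19, -0.595, 0.231] pointing down, gripper open.
Joint ranges: [-3.08, 3.08], [-0.75, 2.2], [0.22, 2.44], [-1.43, 4.57], [0, 2.65], [-2.85, 2.85]. Speed limits (rad/s): [2.79, 2.79, 3.14, 3.14, 3.14, 3.14].

### API

Orientations are given as a unit quaternion [x, y, z, w].
In Python, from station import manip gives the robot as it stands.
- The arm moves only by the tool drive_tool, never from a script. Its argument "increments" is a list of rows, each a list of 7 numbers: the closure in counts, from 0 (fully open) to 255 (shut), then the shift along the tool's x, y, z in cm, then the turn, a rotation vector about the tool's x, y, z in rad. A call has 1 to 20 rows; each row is the pose to reach, as a shift and turn from the pose commanded when the call began, along the tool's axes at that moment; what a row does not reach only later rows make up. A row lasts 1/10 s, in which the tool goes at most 50 mm and 8.59 degrees, less where a joint would pass 70% of its speed; a pose out of reach is approached as far as the arm can. A call with a gripper value outside its range is refused whole. The fingers move at their own pace and stop on an object; "force" is the grip in N (left out, the last holds). Time passes only in rows, so rows that repeat a pose let the fingers close. It gives the time, the measured TCP pose, the force and the opening at its end, in the units of the state.
- manip.sense(): the state, without advancing time (a new reading comes with each control period).
- manip.snapshot(name): name is "side" or "top" or "wrist"; returns the picture (384x512x3 uint8, red, green, blue); there is no depth.
- manip.camera_model(name): a dict with "mtx" (3x3 intrinsics, pixels), "cam_to_world" (4x4, takes a point from camera to world coordinates). Camera axes: x right, y down, z forward; pixel columns grow to the right and rows downward; lengths in m; the calibration is good to about 2 mm. A picture is of the moment at which its call begins: read the wrist's pose just before it. camera_model takes no time and is no camera call; for the wrist camera it gives the pose at the moment of the call.
- manip.sign_off(): hands the job in, once; it reports no verdict.
The state is a dict: "t": time; "q": joint angles; "qd": joint speeds; "tau": joint torques, N m; "tcp_pos": TCP position; "tool_rot": TCP orientation; "force": force on the tool from outside, world axes, zero at the start; "ft_torque": the same for the moment, N m; "finger_gap": opening from 0.0 (shut) to 1.0 (fully open).
Only numpy, scipy, OpenCV 4.12 (cv2) and the standard library are available. Lean on these libraries where they do the work, as an engineer would, in place of code of your own. Each camera call takes 0.05 s, during which the arm holds its last target. There are 200 camera calls.

## Working session

There is one attempt and no reset: what is moved stays moved. The work goes in short steps, Python scripts to look and compute and a tool call to move; the robot and the scene stay as the last step left them, time stands still between calls to the robot, and variables do not carry over. Pictures are saved under pics/ and viewed, about 8 in all and at most 12, crops included, and the job is handed in when it is done.

Besides the shell and the picture viewer there is one more tool, called after "Request:" as name(argument=value, ...), one argument or row to a line, values as JSON. drive_tool: Moves the arm, as the interface text tells. Its arguments: {"type":"object","properties":{"increments":{"type":"array","items":{"type":"array","items":{"type":"number"}}},"force":{"type":"number"}},"required":["increments"]}

```bash
mkdir -p pics; ls
python3 - <<'E'
from station import manip
import cv2,numpy as np
s=manip.sense();print(s)
a=manip.snapshot("top");b=manip.snapshot("side")
cv2.imwrite("pics/top0.png",a[...,::-1]);cv2.imwrite("pics/side0.png",b[...,::-1])
for n in("top","side"):print(manip.camera_model(n))
E
```

```text
pics
{'t': 0.0, 'q': array([-1.44048608e+00,  5.28472128e-01,  1.43391821e+00, -4.81403915e-06,
        1.18136669e+00, -1.78500640e-01]), 'qd': array([ 0.00120881, -0.00041431,  0.00017865,  0.00170043,  0.00170151,
        0.00050522]), 'tau': array([-9.66424923e-04, -4.42345190e+01, -1.78025222e+01, -3.29736513e-04,
        8.54531187e-03, -1.17690894e-05]), 'tcp_pos': array([ 0.18988567, -0.59470539,  0.23032488]), 'tool_rot': array([ 9.88102424e-01,  1.53793461e-01,  2.38477153e-05, -1.08192199e-03]), 'force': array([ 0.4258802 ,  0.15310017, -0.25914323]), 'ft_torque': array([-0.00079611,  0.02804651,  0.02279402]), 'finger_gap': 1.0006497548125226}
{'mtx': array([[398.5139806 ,   0.        , 247.07871569],
       [  0.        , 398.5139806 , 194.34457862],
       [  0.        ,   0.        ,   1.        ]]), 'cam_to_world': array([[-0.02140956, -0.98017966,  0.19695042,  0.30507005],
       [-0.9996728 ,  0.02374598,  0.00950887,  0.26018841],
       [-0.01399718, -0.1966824 , -0.98036734,  1.08639858],
       [ 0.        ,  0.        ,  0.        ,  1.        ]])}
{'mtx': array([[467.71074576,   0.        , 255.03500143],
       [  0.        , 467.71074576, 191.60300324],
       [  0.        ,   0.        ,   1.        ]]), 'cam_to_world': array([[-0.87639985, -0.32486866,  0.35550479,  0.20461871],
       [-0.48111931,  0.55820744, -0.67596499,  0.88138934],
       [ 0.02115442, -0.76345583, -0.6455135 ,  0.66600504],
       [ 0.        ,  0.        ,  0.        ,  1.        ]])}
```

View pics/top0.png

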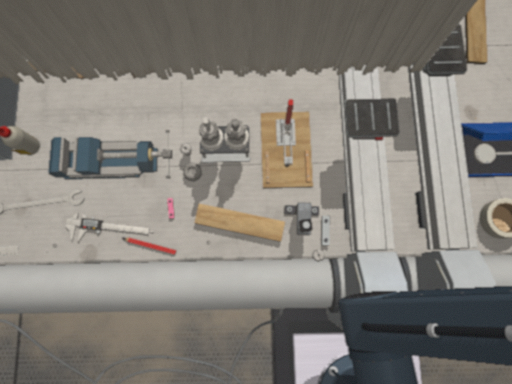

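View pics/side0.png

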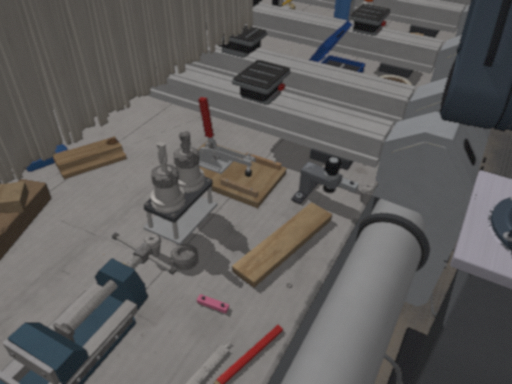

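```bash
cat > h.py <<'E'
import numpy as np,cv2
from station import manip
def ray(cam,uv,z):
    """pixels -> world points on plane z"""
    M=np.array(cam["cam_to_world"]);uv=np.atleast_2d(uv).astype(float)
    d=np.c_[uv,np.ones(len(uv))]@np.linalg.inv(cam["mtx"]).T@M[:3,:3].T
    o=M[:3,3];return o+d*((z-o[2])/d[:,2])[:,None]
def proj(cam,P):
    M=np.linalg.inv(cam["cam_to_world"]);p=np.atleast_2d(P)@M[:3,:3].T+M[:3,3]
    q=p@np.array(cam["mtx"]).T;return q[:,:2]/q[:,2:]
E
python3 - <<'E'
from h import *
a=cv2.imread("pics/top0.png");b=cv2.imread("pics/side0.png")
A=cv2.resize(a[185:265,185:345],None,fx=5,fy=5,interpolation=cv2.INTER_CUBIC)
B=cv2.resize(b[140:290,225:385],None,fx=1.333*1,fy=1.333)
cv2.imwrite("pics/c1.png",A)
t=manip.camera_model("top")
print(ray(t,[[302,215],[240,222],[326,231],[318,255],[170,209]],0).round(3))
E
```

```text
[[0.462 0.121 0.   ]
 [0.446 0.292 0.   ]
 [0.416 0.058 0.   ]
 [0.352 0.083 0.   ]
 [0.487 0.485 0.   ]]
```

View pics/c1.png

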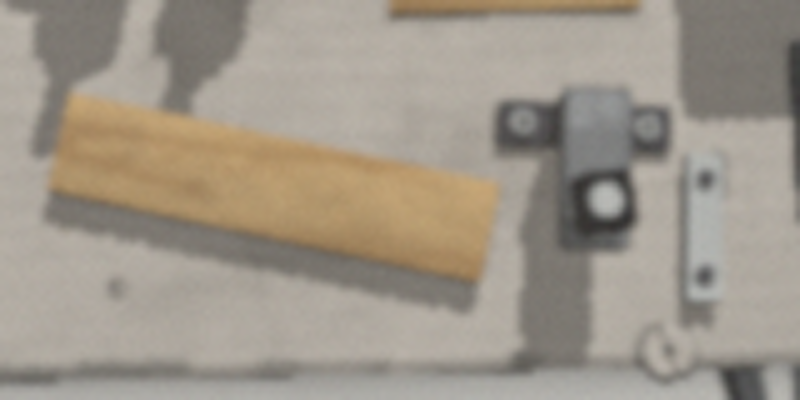

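```bash
cat >> h.py <<'E'
from scipy.spatial.transform import Rotation as R
def inc(p,yaw,s=None):
    """shift cm and turn (about tool z) to TCP p, tool x at yaw, pointing down"""
    s=s or manip.sense();A=R.from_quat(s["tool_rot"])
    B=R.from_euler("z",yaw)*R.from_euler("x",np.pi)
    return (A.inv().apply(np.array(p)-s["tcp_pos"])*100).round(2),(A.inv()*B).as_rotvec().round(4)
E
python3 - <<'E'
from h import *
t=manip.camera_model("top")
c=np.array([[70,95],[498,183],[478,283],[50,190]])/5+185-.4
P=ray(t,c,.018);print("strip",P.round(4),P.mean(0))
for i in range(4):
    d=P[(i+1)%4]-P[i];print(np.linalg.norm(d),np.degrees(np.arctan2(d[1],d[0])))
print("stop",ray(t,np.array([[688,153],[722,153],[720,300],[685,300]])/5+185-.4,.014))
print("knob",ray(t,np.array([603,200])/5+185-.4,.1075))
w=manip.camera_model("wrist");s=manip.sense();A=R.from_quat(s["tool_rot"])
print(w["mtx"],A.inv().apply(np.array(w["cam_to_world"])[:3,3]-s["tcp_pos"]),A.as_matrix().T@np.array(w["cam_to_world"])[:3,:3])
print(inc([.5,-.3,.35],np.pi/2),inc([.42,.2,.35],np.pi/2))
E
```

```text
strip [[0.4972 0.4033 0.018 ]
 [0.4435 0.1721 0.018 ]
 [0.3901 0.1849 0.018 ]
 [0.4453 0.414  0.018 ]] [0.44401072 0.29356251 0.018     ]
0.23729203547078484 -103.07496101840236
0.05493479881067422 166.53578103438457
0.2356060562206195 76.43962139148911
0.0529539535590425 -11.645262781429112
stop [[0.45796658 0.06834807 0.014     ]
 [0.4575355  0.04998243 0.014     ]
 [0.37843674 0.05593646 0.014     ]
 [0.37885481 0.0745719  0.014     ]]
knob [[0.42227405 0.12818963 0.1075    ]]
[[300.40748275   0.         261.08122323]
 [  0.         300.40748275 188.02761603]
 [  0.           0.           1.        ]] [ 0.07904585 -0.0004168  -0.14236126] [[ 7.70282380e-04 -9.51270027e-01 -3.08358139e-01]
 [ 9.99999702e-01  7.46388249e-04  1.95439565e-04]
 [ 4.42390905e-05 -3.08358197e-01  9.51270319e-01]]
(array([ 38.51, -18.68, -11.91]), array([-0.0014, -0.0015, -1.262 ])) (array([ 46.08, -68.75, -11.81]), array([-0.0014, -0.0015, -1.262 ]))
```

Request:
drive_tool(
  increments=[
    [0,10,-5,-8,0,0,0],
    [0,20,-10,-12,0,0,0],
    [0,38.5,-18.7,-12,0,0,-1.262],
    [0,38.5,-18.7,-12,0,0,-1.262],
    [0,38.5,-18.7,-12,0,0,-1.262],
    [0,38.5,-18.7,-12,0,0,-1.262],
    [0,38.5,-18.7,-12,0,0,-1.262],
    [0,38.5,-18.7,-12,0,0,-1.262],
    [0,38.5,-18.7,-12,0,0,-1.262],
    [0,47,-68.4,-7,0,0,-1.262],
    [0,47,-68.4,-7,0,0,-1.262],
    [0,47,-68.4,-7,0,0,-1.262],
    [0,47,-68.4,-7,0,0,-1.262],
    [0,47,-68.4,-7,0,0,-1.262],
    [0,47,-68.4,-7,0,0,-1.262],
    [0,47,-68.4,-7,0,0,-1.262],
    [0,47,-68.4,-7,0,0,-1.262],
    [0,47,-68.4,-7,0,0,-1.262],
    [0,47,-68.4,-7,0,0,-1.262],
    [0,47,-68.4,-7,0,0,-1.262],
  ],
)

```text
t: 2.1
tcp_pos: [0.4276, 0.2034, 0.3005]
tool_rot: [0.705, 0.709, -0.0, -0.001]
force: [0.5, -0.5, 0.5]
finger_gap: 1.0
```

Run:
```python
from h import *
import pickle
s=manip.sense();w=manip.camera_model("wrist");a=manip.snapshot("wrist")
pickle.dump((w,a),open("w1.pkl","wb"));cv2.imwrite("pics/w1.png",a[...,::-1])
print(s["tcp_pos"],s["tool_rot"],s["q"],s["t"])
print(proj(w,[[.422,.128,.1075],[.418,.071,.014],[.444,.294,.018]]))
```

```text
[0.42757808 0.20342404 0.30050634] [ 7.04796406e-01  7.09408269e-01 -3.03659476e-04 -1.35673082e-03] [0.20619642 0.23579787 1.70716275 0.00207233 1.20063257 0.19892261] 2.1
[[256.47492705 224.18417717]
 [254.82215871 232.22518181]
 [274.38584006  82.27421436]]
```

View pics/w1.png

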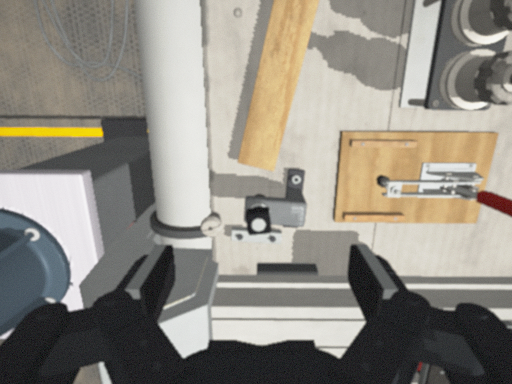

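Request:
drive_tool(
  increments=[
    [0,-14.3,-0.8,14,0,0,0],
    [0,-14.3,-0.8,14,0,0,0],
    [0,-14.3,-0.8,14,0,0,0],
    [0,-14.3,-0.8,14,0,0,0],
    [0,-14.3,-0.8,14,0,0,0],
    [0,-14.3,-0.8,14,0,0,0],
    [0,-14.3,-0.8,14,0,0,0],
  ],
)

```text
t: 2.85
tcp_pos: [0.4228, 0.0558, 0.1622]
tool_rot: [0.707, 0.707, 0.001, 0.001]
force: [-0.2, -0.5, 1.2]
finger_gap: 1.0
```

Run:
```python
from h import *
import pickle
s=manip.sense();w=manip.camera_model("wrist");a=manip.snapshot("wrist")
pickle.dump((w,a),open("w2.pkl","wb"))
cv2.imwrite("pics/w2.png",cv2.resize(a[130:330,160:360],None,fx=3,fy=3,interpolation=cv2.INTER_CUBIC)[...,::-1])
print(s["tcp_pos"],s["t"],s["force"])
```

```text
[0.42281712 0.05584529 0.16216377] 2.85 [-0.16823537 -0.49292746  1.2302149 ]
```

View pics/w2.png

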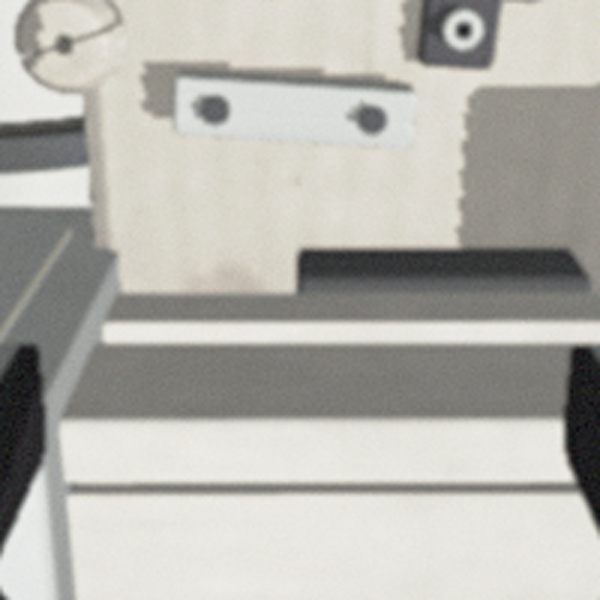

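Run:
```python
from h import *
import pickle
w,a=pickle.load(open("w2.pkl","rb"))
g=cv2.GaussianBlur(a[...,1].astype(np.float32),(3,3),0)
# subpixel edge on columns: shadow->bright (top edge) around predicted line
def edge(c0,c1,l,s):
    out=[]
    for c in range(c0,c1):
        r0=l(c);rr=np.arange(int(r0)-4,int(r0)+5);d=s*(g[rr+1,c]-g[rr-1,c]);d=np.clip(d,0,None)
        out.append((c,(rr*d).sum()/d.sum()))
    return np.array(out)
f=lambda y0,y1:(lambda c:130+(y0+(y1-y0)*((c-160)*3-177)/236)/3)
for nm,l,s in(("face",f(76,90),1),("back",f(134,147),-1)):
    e=edge(222,294,l,s);P=ray(w,e,.014)
    k=np.polyfit(P[:,0],P[:,1],1);r=P[:,1]-np.polyval(k,P[:,0]);m=abs(r)<2*r.std()
    k=np.polyfit(P[m,0],P[m,1],1);print(nm,np.degrees(np.arctan(k[0])),np.polyval(k,.418),r.std())
print(ray(w,np.array([[177,76],[413,90],[411,147],[176,134]])/3+[160-.3,130-.3],.014).round(4))
cv2.imwrite("pics/w3.png",cv2.resize(a[0:150,180:380],None,fx=4,fy=4,interpolation=cv2.INTER_CUBIC)[...,::-1])
```

```text
face -3.840374714553891 0.0723153306968212 8.560252569615918e-05
back -3.6349972739838257 0.05477130272797853 0.0008928259824530526
[[0.3814 0.0751 0.014 ]
 [0.4588 0.0704 0.014 ]
 [0.4589 0.0509 0.014 ]
 [0.3803 0.0555 0.014 ]]
```

View pics/w3.png

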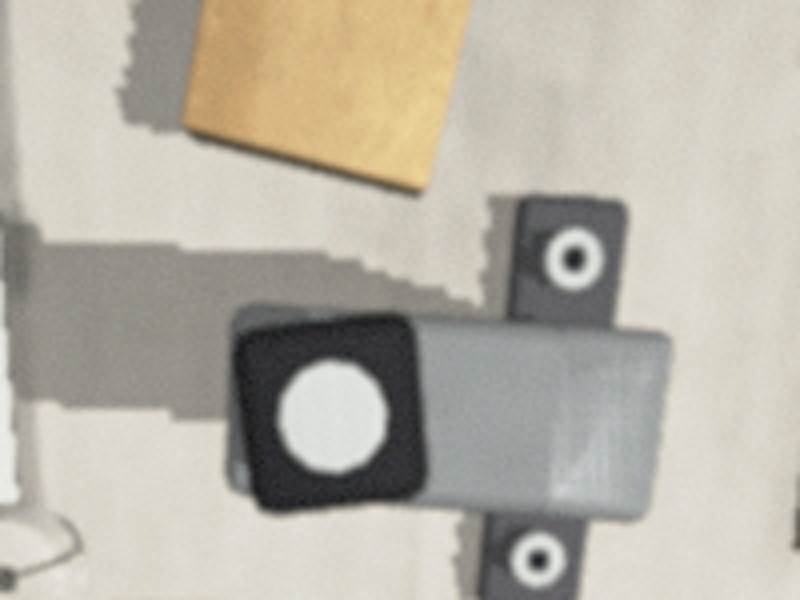

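Run:
```python
from h import *
import pickle
w,a=pickle.load(open("w2.pkl","rb"))
q=lambda p:np.array(p)/4+[180-.4,-.4]
hs=a.max(2);m=((hs<75)).astype(np.uint8);m[:,:235]=0;m[:,290:]=0;m[:75]=0;m[132:]=0
m=cv2.morphologyEx(m,cv2.MORPH_CLOSE,np.ones((3,3)))
c=max(cv2.findContours(m,0,2)[0],key=cv2.contourArea);r=cv2.minAreaRect(c);print(r)
d=ray(w,q([[332,416]]),.1075);print("disc",d,"box",ray(w,[r[0]],.1075))
b=ray(w,cv2.boxPoints(r),.1075);e=b-np.roll(b,1,0);print(np.linalg.norm(e,axis=1),np.degrees(np.arctan2(e[:,1],e[:,0])))
P=ray(w,q([[185,125],[425,190]]),.018);e=P[1]-P[0];print("strip end",P,np.linalg.norm(e),np.degrees(np.arctan2(e[1],e[0])))
y=np.radians(-13.3);mid=P.mean(0)[:2]
g=mid+.183*np.array([-np.sin(y),np.cos(y)]);print("grip",g,inc([*g,.06],np.pi/2+y),inc([*g,.002],np.pi/2+y))
```

```text
((261.7017517089844, 102.61705017089844), (46.510414123535156, 46.20172119140625), 84.0938491821289)
disc [[0.42375597 0.127516   0.1075    ]] box [[0.42318799 0.12811376 0.1075    ]]
[0.02835007 0.02849708 0.0282384  0.02983218] [  94.82090911    5.57014989  -82.4732859  -174.1884061 ]
strip end [[0.39282054 0.18399776 0.018     ]
 [0.44456782 0.17131493 0.018     ]] 0.05327883623107807 -13.771264348635052
grip [0.46079328 0.35574808] (array([29.95,  3.78, 10.24]), array([ 0.0027, -0.    ,  0.2326])) (array([29.95,  3.76, 16.04]), array([ 0.0027, -0.    ,  0.2326]))
```

Request:
drive_tool(
  increments=[
    [0,29.9,3.8,-1,0,0,0.2326],
    [0,29.9,3.8,-1,0,0,0.2326],
    [0,29.9,3.8,-1,0,0,0.2326],
    [0,29.9,3.8,-1,0,0,0.2326],
    [0,29.9,3.8,-1,0,0,0.2326],
    [0,29.9,3.8,-1,0,0,0.2326],
    [0,29.9,3.8,-1,0,0,0.2326],
    [0,29.9,3.8,-1,0,0,0.2326],
    [0,29.9,3.8,4,0,0,0.2326],
    [0,29.9,3.8,9,0,0,0.2326],
    [0,29.9,3.8,12,0,0,0.2326],
    [0,29.9,3.8,14,0,0,0.2326],
    [0,29.9,3.8,15.5,0,0,0.2326],
    [0,29.9,3.8,16.0,0,0,0.2326],
    [0,29.9,3.8,16.0,0,0,0.2326],
  ],
  force=40,
)

```text
t: 4.4
tcp_pos: [0.4598, 0.3545, 0.0014]
tool_rot: [0.785, 0.62, -0.0, -0.0]
force: [-0.1, -0.1, 0.5]
finger_gap: 0.998
```

Request:
drive_tool(
  increments=[
    [120,0,0,0,0,0,0],
    [150,0,0,0,0,0,0],
    [150,0,0,0,0,0,0],
    [150,0,0,0,0,0,0],
    [150,0,0,0,0,0,0],
    [150,0,0,0,0,0,0],
  ],
  force=40,
)

```text
t: 5.0
tcp_pos: [0.4607, 0.3555, 0.0028]
tool_rot: [0.784, 0.62, 0.001, 0.0]
force: [-0.6, -1.0, 5.7]
finger_gap: 0.629
```

Run:
```python
from h import *
import pickle
s=manip.sense();w=manip.camera_model("wrist");a=manip.snapshot("wrist")
cv2.imwrite("pics/w4.png",a[...,::-1])
print(s)
yaw=np.radians(-3.84);u=np.array([-np.sin(yaw),np.cos(yaw)])
f=np.array([.4236,.1275])-.055*u
for k in(.286,.25,.21,.19,.184):print(k,inc([*(f+k*u),s["tcp_pos"][2]],np.pi/2+yaw,s))
```

```text
{'t': 5.0, 'q': array([ 4.65357111e-01,  8.07619984e-01,  1.68557221e+00, -2.23172699e-04,
        6.45820200e-01,  6.97885200e-01]), 'qd': array([ 3.28538477e-04,  7.40415705e-04, -2.08714245e-04, -1.18545909e-03,
        1.73319842e-05,  3.78442469e-04]), 'tau': array([ 3.09009058e-01, -4.26905107e+01, -7.64965653e+00,  7.78274448e-02,
       -1.90746482e-01, -1.93530950e-02]), 'tcp_pos': array([0.46074665, 0.35552225, 0.00282734]), 'tool_rot': array([7.84303191e-01, 6.20376367e-01, 1.24982211e-03, 3.26964753e-04]), 'force': array([-0.64094983, -0.97295782,  5.70710498]), 'ft_torque': array([-0.15171808,  0.0656935 , -0.02760464]), 'finger_gap': 0.6292455665839096}
0.286 (array([-0.26, -2.17, -0.  ]), array([ 0.0022, -0.0014, -0.1653]))
0.25 (array([-3.81, -1.57, -0.01]), array([ 0.0022, -0.0014, -0.1653]))
0.21 (array([-7.76, -0.92, -0.01]), array([ 0.0022, -0.0014, -0.1653]))
0.19 (array([-9.73, -0.59, -0.02]), array([ 0.0022, -0.0014, -0.1653]))
0.184 (array([-10.32,  -0.49,  -0.02]), array([ 0.0022, -0.0014, -0.1653]))
```

View pics/w4.png

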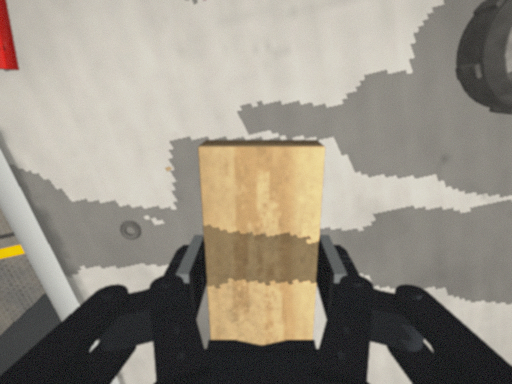

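Request:
drive_tool(
  increments=[
    [150,-0.2,-1.1,-0.05,0,0,-0.08],
    [150,-0.3,-2.2,-0.05,0,0,-0.165],
    [150,-0.3,-2.2,-0.05,0,0,-0.165],
    [150,-2,-1.9,-0.05,0,0,-0.165],
    [150,-3.8,-1.57,-0.05,0,0,-0.165],
    [150,-5.8,-1.25,-0.05,0,0,-0.165],
    [150,-7.8,-0.92,-0.05,0,0,-0.165],
    [150,-9.0,-0.71,-0.05,0,0,-0.165],
    [150,-9.4,-0.64,-0.05,0,0,-0.165],
    [150,-9.4,-0.64,-0.05,0,0,-0.165],
    [150,-9.4,-0.64,-0.05,0,0,-0.165],
  ],
)

```text
t: 6.15
tcp_pos: [0.4334, 0.264, 0.0028]
tool_rot: [0.732, 0.681, 0.001, 0.001]
force: [2.0, -2.5, 8.4]
finger_gap: 0.633
```

Run:
```python
from h import *
s=manip.sense();a=manip.snapshot("top");b=manip.snapshot("side")
print(s["force"],s["ft_torque"],s["tcp_pos"])
yaw=np.radians(-3.84);u=np.array([-np.sin(yaw),np.cos(yaw)])
f=np.array([.4236,.1275])-.055*u;d=s["tcp_pos"][:2]-f;print("along",d@u,"side",d@[u[1],-u[0]])
x=R.from_quat(s["tool_rot"]).as_matrix()[:,0];print("yaw",np.degrees(np.arctan2(x[1],x[0]))-90)
A=cv2.resize(a[190:260,230:350],(800,467),interpolation=cv2.INTER_CUBIC)
B=b[140:240,250:400]
cv2.imwrite("pics/s5.png",cv2.resize(B,(800,533),interpolation=cv2.INTER_CUBIC)[...,::-1])
cv2.imwrite("pics/t5.png",A[...,::-1])
```

```text
[ 2.02597941 -2.4531457   8.41283367] [-0.39352197 -0.14889347 -0.25488467] [0.43339802 0.26399411 0.00280796]
along 0.19184385336460297 side 0.0006349495816556641
yaw -4.0837093076298885
```

View pics/s5.png

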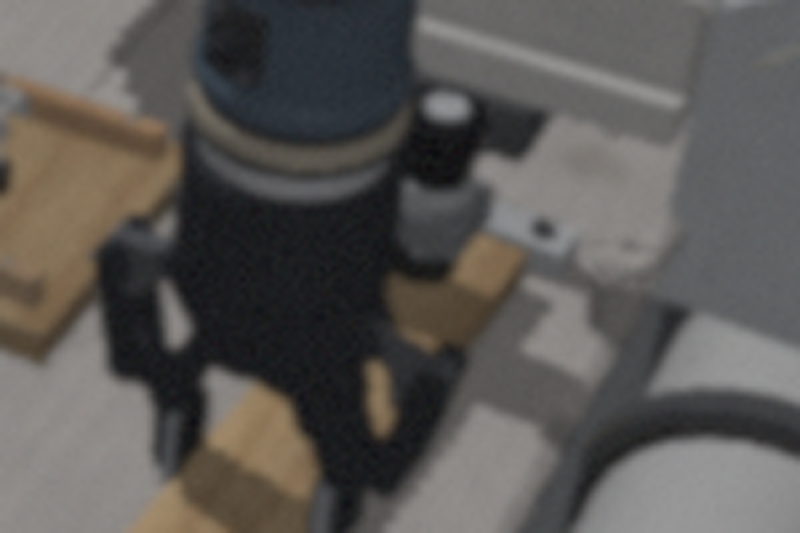

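Request:
drive_tool(
  increments=[
    [150,-0.2,-0.05,0,0,0,0.003],
    [150,-0.4,-0.05,0,0,0,0.003],
    [150,-0.4,-0.05,0,0,0,0.003],
  ],
)

```text
t: 6.55
tcp_pos: [0.4331, 0.2612, 0.0028]
tool_rot: [0.733, 0.68, 0.002, 0.001]
force: [0.9, 2.9, 6.6]
finger_gap: 0.63
```

Request:
drive_tool(
  increments=[
    [150,-0.1,0,0,0,0,0],
    [150,-0.2,0,0,0,0,0],
    [150,-0.2,0,0,0,0,0],
  ],
)

```text
t: 6.85
tcp_pos: [0.4329, 0.2594, 0.0028]
tool_rot: [0.733, 0.68, 0.002, 0.0]
force: [0.4, 5.2, 7.3]
finger_gap: 0.636
```

Request:
drive_tool(
  increments=[
    [150,-0.1,0,0,0,0,0],
    [150,-0.2,0,0,0,0,0],
    [150,-0.2,0,0,0,0,0],
  ],
)

```text
t: 7.15
tcp_pos: [0.4327, 0.2575, 0.0028]
tool_rot: [0.733, 0.68, 0.002, 0.0]
force: [0.9, 5.5, 6.3]
finger_gap: 0.632
```

Request:
drive_tool(
  increments=[
    [150,-0.1,0,0,0,0,0],
    [150,-0.2,0,0,0,0,0],
    [150,-0.2,0,0,0,0,0],
  ],
)

```text
t: 7.45
tcp_pos: [0.4326, 0.2555, 0.0028]
tool_rot: [0.733, 0.68, 0.002, 0.0]
force: [-0.6, 5.2, 6.9]
finger_gap: 0.634
```

Request:
drive_tool(
  increments=[
    [150,-0.1,0,0,0,0,0],
    [150,-0.2,0,0,0,0,0],
    [150,-0.2,0,0,0,0,0],
  ],
)

```text
t: 7.75
tcp_pos: [0.4326, 0.2549, 0.0028]
tool_rot: [0.733, 0.68, 0.003, 0.0]
force: [-1.4, 11.9, 6.3]
finger_gap: 0.629
```

Run:
```python
from h import *
s=manip.sense();a=manip.snapshot("top");b=manip.snapshot("side")
print(s["force"],s["ft_torque"],s["tcp_pos"])
yaw=np.radians(-3.84);u=np.array([-np.sin(yaw),np.cos(yaw)])
f=np.array([.4236,.1275])-.055*u;d=s["tcp_pos"][:2]-f;print("along",d@u,"side",d@[u[1],-u[0]])
x=R.from_quat(s["tool_rot"]).as_matrix()[:,0];print("yaw",np.degrees(np.arctan2(x[1],x[0]))-90)
A=cv2.resize(a[205:255,290:350],(600,500),interpolation=cv2.INTER_CUBIC)
B=cv2.resize(b[165:210,310:370],(600,450),interpolation=cv2.INTER_CUBIC)
cv2.imwrite("pics/st6.png",cv2.resize(np.vstack([A,B])[...,::-1],None,fx=.63,fy=.63))
```

```text
[-1.40845888 11.86377071  6.32687799] [1.95983708 0.41203649 0.02956438] [0.43258867 0.25487521 0.00282115]
along 0.18269121854150902 side 0.0004381127278369117
yaw -4.289631469006892
```

View pics/st6.png

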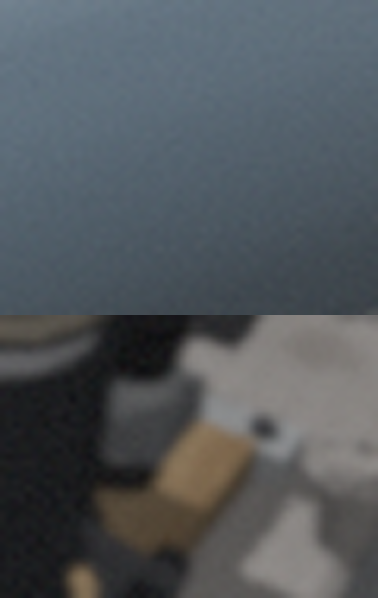

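Request:
drive_tool(
  increments=[
    [150,0,-0.02,0,0,0,-0.004],
    [150,0,-0.04,0,0,0,-0.008],
    [150,-0.1,-0.04,0,0,0,-0.008],
    [150,-0.15,-0.04,0,0,0,-0.008],
    [150,-0.15,-0.04,0,0,0,-0.008],
  ],
)

```text
t: 8.35
tcp_pos: [0.4324, 0.2548, 0.0028]
tool_rot: [0.732, 0.682, 0.004, -0.0]
force: [-1.9, 18.3, 5.4]
finger_gap: 0.633
```

```bash
cat > chk.py <<'E'
from h import *
s=manip.sense();print(s["t"],s["force"],s["ft_torque"],s["tcp_pos"],s["finger_gap"])
yaw=np.radians(-3.84);u=np.array([-np.sin(yaw),np.cos(yaw)])
f=np.array([.4236,.1275])-.055*u;d=s["tcp_pos"][:2]-f;print("along",d@u,"side",d@[u[1],-u[0]])
x=R.from_quat(s["tool_rot"]).as_matrix()[:,0];print("yaw",np.degrees(np.arctan2(x[1],x[0]))-90)
E
python3 chk.py
```

```text
8.35 [-1.92881754 18.25992964  5.36859804] [ 3.00348688  0.56485456 -0.47767625] [0.43239813 0.25479714 0.00281762] 0.632676113213375
along 0.18260056532617583 side 0.000253232238376655
yaw -4.074896798981072
```

Request:
drive_tool(
  increments=[
    [150,0.1,0.04,0,0,0,0.004],
    [150,0.1,0.08,0,0,0,0.007],
    [150,0,0.08,0,0,0,0.007],
    [150,0,0.08,0,0,0,0.007],
  ],
)

```text
t: 8.75
tcp_pos: [0.4325, 0.2547, 0.0028]
tool_rot: [0.733, 0.68, 0.004, -0.0]
force: [-3.1, 19.2, 5.7]
finger_gap: 0.631
```

```bash
python3 chk.py
```

```text
8.75 [-3.06663862 19.15335556  5.66338786] [3.17834321 0.69975342 0.12055436] [0.43245127 0.25473975 0.00281592] 0.6310422526450722
along 0.18254686228302835 side 0.00031009318168150534
yaw -4.260407374474752
```

Request:
drive_tool(
  increments=[
    [60,0,0,0,0,0,0],
    [0,0,0,0,0,0,0],
    [0,0,0,0,0,0,0],
    [0,0,0,0,0,0,0],
    [0,0,0,-3,0,0,0],
    [0,0,0,-8,0,0,0],
    [0,0,0,-13,0,0,0],
    [0,0,0,-17,0,0,-0.1],
    [0,0,0,-17,0,0,-0.2],
    [0,-4,0,-17,0,0,-0.35],
    [0,-8,0,-17,0,0,-0.5],
    [0,-12.7,0.1,-17,0,0,-0.65],
    [0,-12.7,0.1,-17,0,0,-0.8],
    [0,-12.7,0.1,-17,0,0,-0.95],
    [0,-12.7,0.1,-17,0,0,-1.1],
    [0,-12.7,0.1,-17,0,0,-1.25],
    [0,-12.7,0.1,-17,0,0,-1.4],
    [0,-12.7,0.1,-17,0,0,-1.55],
    [0,-12.7,0.1,-17,0,0,-1.75],
    [0,-12.7,0.1,-17,0,0,-1.75],
  ],
)

```text
t: 10.75
tcp_pos: [0.4227, 0.1244, 0.1716]
tool_rot: [-0.057, 0.998, -0.0, -0.0]
force: [0.1, -1.2, 0.1]
finger_gap: 1.001
```

```bash
python3 chk.py
python3 - <<'E'
from h import *
import pickle
s=manip.sense();w=manip.camera_model("wrist");a=manip.snapshot("wrist");t=manip.snapshot("side")
pickle.dump((w,a,t),open("w7.pkl","wb"));print(s["q"])
cv2.imwrite("pics/w7.png",np.hstack([a,cv2.resize(t[120:240,280:370],(288,384))])[...,::-1])
E
```

```text
10.75 [ 0.09055185 -1.15023339  0.07045511] [-0.00610667  0.00953181 -0.01332022] [0.42266224 0.12440054 0.17160969] 1.0006476348320283
along 0.051844701265484336 side -0.0007280803961589757
yaw -263.5007398004267
[ 3.16836769e-02  3.82413627e-01  1.94287049e+00 -2.36365669e-04
  8.17252947e-01 -1.65238438e+00]
```

View pics/w7.png

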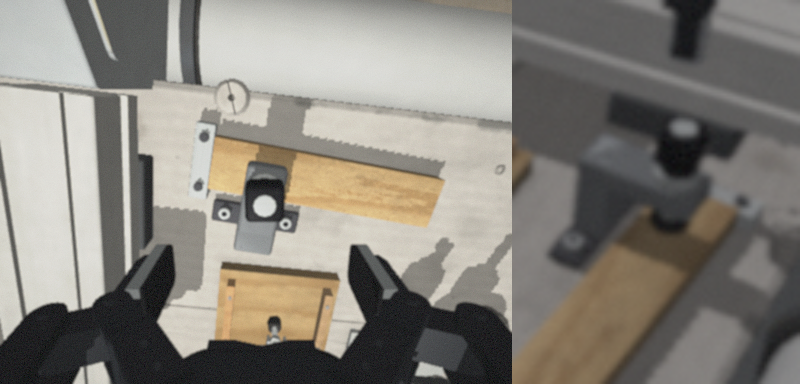

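Run:
```python
from h import *
import pickle
w,a,t=pickle.load(open("w7.pkl","rb"))
hsv=cv2.cvtColor(a,cv2.COLOR_RGB2HSV)
m=((hsv[...,1]>70)&(hsv[...,0]>8)&(hsv[...,0]<30)).astype(np.uint8);m[:120]=0;m[240:]=0;m[:,:190]=0
m=cv2.morphologyEx(m,cv2.MORPH_OPEN,np.ones((3,3)))
def line(cols,first):
    P=[]
    for c in cols:
        r=np.flatnonzero(m[:,c])
        if len(r):P.append((c,r[0]-.5 if first else r[-1]+.5))
    P=ray(w,P,.018);k=np.polyfit(P[:,1],P[:,0],1);e=P[:,0]-np.polyval(k,P[:,1]);g=abs(e)<.002
    return np.polyfit(P[g,1],P[g,0],1)
n=line(range(225,435),1);f=line(range(310,420),0)
print("yaws",-np.degrees(np.arctan([n[0],f[0]])),"x at y .1275",np.polyval(n,.1275),np.polyval(f,.1275),"mid",(np.polyval(n,.1275)+np.polyval(f,.1275))/2)
d=(a.max(2)<75).astype(np.uint8);d[:160]=0;d[235:]=0;d[:,:235]=0;d[:,292:]=0
d=cv2.morphologyEx(d,cv2.MORPH_OPEN,np.ones((3,3)))
g=(a.min(2)>190).astype(np.uint8);g[:188]=0;g[225:]=0;g[:,:248]=0;g[:,282:]=0
c=max(cv2.findContours(g,0,2)[0],key=cv2.contourArea);e=cv2.fitEllipse(c);print(e,"disc",ray(w,[e[0]],.1075))
c=max(cv2.findContours(d,0,2)[0],key=cv2.contourArea);r=cv2.minAreaRect(c);print(r)
cv2.imwrite("pics/k8.png",np.hstack([cv2.resize(a[150:240,230:300],(420,540),interpolation=2),cv2.resize(t[150:200,310:345],(378,540),interpolation=2)])[...,::-1])
```

```text
yaws [-4.18084935 -4.09963821] x at y .1275 0.3936141400845258 0.4495992425640039 mid 0.42160669132426487
((264.2109375, 205.79574584960938), (18.61752700805664, 20.08771324157715), 89.83875274658203) disc [[0.42375852 0.12731387 0.1075    ]]
((267.0, 199.5), (41.0, 44.0), 90.0)
```

View pics/k8.png

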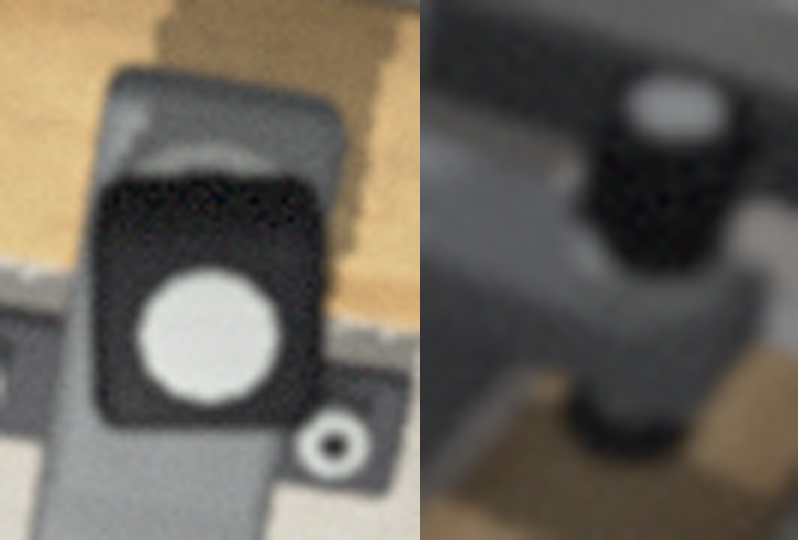

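Run:
```python
from h import *
import pickle
w,a,t=pickle.load(open("w7.pkl","rb"));C=manip.camera_model("side")
hsv=cv2.cvtColor(t,cv2.COLOR_RGB2HSV)
Y=[.20,.22,.24,.26,.28]
ax=np.array([.42376,.1274]);yaw=np.radians(-4.2);u=np.array([-np.sin(yaw),np.cos(yaw)]);v=np.array([u[1],-u[0]])
for k in(.08,.1,.12,.14,.16):
    ss=np.arange(-.045,.045,.0005)
    P=np.c_[ax+k*u+ss[:,None]*v,np.full(len(ss),.018)];p=proj(C,P).astype(np.float32)
    val=cv2.remap(t[...,0].astype(np.float32)-t[...,2],p[:,0],p[:,1],1).ravel()
    g=np.abs(np.gradient(cv2.GaussianBlur(val[:,None],(1,9),0).ravel()))
    h=len(ss)//2;print(k,ss[np.argmax(g[:h])]*1e3,ss[h+np.argmax(g[h:])]*1e3,val[[20,60,90,120,160]].round())
```

```text
0.08 -32.999999999999986 26.000000000000064 [ 8. 45. 44. 50.  5.]
0.1 -30.499999999999986 25.000000000000064 [10. 42. 47. 50.  6.]
0.12 -30.999999999999986 26.500000000000064 [10. 45. 48. 49.  5.]
0.14 -29.499999999999986 25.500000000000064 [11. 47. 46. 47.  6.]
0.16 -32.999999999999986 26.000000000000064 [ 9. 45. 47. 48.  6.]
```

Request:
drive_tool(
  increments=[
    [0,-0.15,0.3,2,0,0,0],
    [0,-0.15,0.3,5,0,0,0],
    [0,-0.15,0.3,7.5,0,0,0],
    [0,-0.15,0.3,9,0,0,0],
    [0,-0.15,0.3,9.25,0,0,0],
    [0,-0.15,0.3,9.25,0,0,0],
    [150,-0.15,0.3,9.25,0,0,0],
    [230,-0.15,0.3,9.25,0,0,0],
    [230,-0.15,0.3,9.25,0,0,0],
    [230,-0.15,0.3,9.25,0,0,0],
    [230,-0.15,0.3,9.25,0,0,0],
    [230,-0.15,0.3,9.25,0,0,0],
  ],
  force=100,
)

```text
t: 12.05
tcp_pos: [0.4247, 0.1272, 0.0804]
tool_rot: [-0.056, 0.998, -0.001, 0.001]
force: [-1.0, -6.4, 7.7]
finger_gap: 0.335
```

```bash
cat > k.py <<'E'
from h import *
s=manip.sense();x=R.from_quat(s["tool_rot"]).as_matrix()[:,0];y=np.degrees(np.arctan2(x[1],x[0]))%360
print("t %.2f yaw %.2f cw %.3f tz %.3f q6 %.3f gap %.3f"%(s["t"],y,np.radians(184.8-4.2-y+ -4.8+4.2),s["ft_torque"][2],s["q"][5],s["finger_gap"]),s["force"].round(1),s["ft_torque"].round(3),s["tcp_pos"].round(4))
E
python3 k.py
```

```text
t 12.05 yaw 186.36 cw -0.111 tz 0.140 q6 -1.641 gap 0.335 [-1.  -6.4  7.7] [-0.731  0.188  0.14 ] [0.4247 0.1272 0.0804]
```

Request:
drive_tool(
  increments=[
    [230,0,-0.05,0,0,0,0.1],
    [230,0,-0.05,0,0,0,0.2],
    [230,0,-0.05,0,0,0,0.3],
    [230,0,-0.05,0,0,0,0.4],
    [230,0,-0.05,0,0,0,0.4],
  ],
)

```text
t: 12.55
tcp_pos: [0.4247, 0.1269, 0.0804]
tool_rot: [0.146, 0.989, -0.0, 0.001]
force: [-0.4, -5.5, 8.7]
finger_gap: 0.332
```

```bash
sed -i 's/np.radians(184.*4.2),s\["ft/np.radians(175.8-y+(360 if y>330 else 0)),s["ft/' k.py; python3 k.py
```

```text
t 12.55 yaw 163.26 cw 0.219 tz -0.226 q6 -1.239 gap 0.332 [-0.4 -5.5  8.7] [-0.71   0.175 -0.226] [0.4247 0.1269 0.0804]
```

Request:
drive_tool(
  increments=[
    [230,0,0,0,0,0,0.1],
    [230,0,0,0,0,0,0.2],
    [230,0,0,0,0,0,0.2],
  ],
)

```text
t: 12.85
tcp_pos: [0.4247, 0.1267, 0.0804]
tool_rot: [0.244, 0.97, -0.0, 0.001]
force: [-1.4, -5.6, 9.3]
finger_gap: 0.325
```

```bash
python3 k.py
```

```text
t 12.85 yaw 151.81 cw 0.419 tz -0.267 q6 -1.039 gap 0.325 [-1.4 -5.6  9.3] [-0.882  0.12  -0.267] [0.4247 0.1267 0.0804]
```

Request:
drive_tool(
  increments=[
    [230,0,0,0,0,0,0.1],
    [230,0,0,0,0,0,0.2],
    [230,0,0,0,0,0,0.2],
  ],
)

```text
t: 13.15
tcp_pos: [0.4246, 0.1266, 0.0804]
tool_rot: [0.339, 0.941, -0.0, 0.001]
force: [-1.4, -6.0, 8.2]
finger_gap: 0.334
```

```bash
python3 k.py
```

```text
t 13.15 yaw 140.36 cw 0.619 tz -0.279 q6 -0.839 gap 0.334 [-1.4 -6.   8.2] [-1.056  0.219 -0.279] [0.4246 0.1266 0.0804]
```

Request:
drive_tool(
  increments=[
    [230,0,0,0,0,0,0.05],
    [230,0,0,0,0,0,0.1],
  ],
)

```text
t: 13.35
tcp_pos: [0.4246, 0.1265, 0.0804]
tool_rot: [0.385, 0.923, -0.001, 0.001]
force: [-0.5, -5.9, 8.5]
finger_gap: 0.332
```

```bash
python3 k.py
```

```text
t 13.35 yaw 134.75 cw 0.716 tz 0.290 q6 -0.740 gap 0.332 [-0.5 -5.9  8.5] [-0.875  0.178  0.29 ] [0.4246 0.1265 0.0804]
```

Request:
drive_tool(
  increments=[
    [230,0,0,0,0,0,0.05],
    [230,0,0,0,0,0,0.1],
  ],
)

```text
t: 13.55
tcp_pos: [0.4245, 0.1265, 0.0804]
tool_rot: [0.43, 0.903, -0.001, 0.001]
force: [-1.6, -6.2, 8.4]
finger_gap: 0.329
```

```bash
python3 k.py
```

```text
t 13.55 yaw 129.03 cw 0.816 tz 0.264 q6 -0.640 gap 0.329 [-1.6 -6.2  8.4] [-0.975  0.128  0.264] [0.4245 0.1265 0.0804]
```

Request:
drive_tool(
  increments=[
    [230,0,0,0,0,0,0.05],
    [230,0,0,0,0,0,0.1],
    [230,0,0,0,0,0,0.1],
    [230,0,0,0,0,0,0.1],
  ],
)

```text
t: 13.95
tcp_pos: [0.4244, 0.1264, 0.0804]
tool_rot: [0.475, 0.88, -0.0, 0.001]
force: [-1.8, -6.6, 9.7]
finger_gap: 0.331
```

```bash
python3 k.py
```

```text
t 13.95 yaw 123.26 cw 0.917 tz -0.259 q6 -0.541 gap 0.331 [-1.8 -6.6  9.7] [-1.128  0.161 -0.259] [0.4244 0.1264 0.0804]
```

Request:
drive_tool(
  increments=[
    [230,0,0,0,0,0,0.05],
    [230,0,0,0,0,0,0.1],
  ],
)

```text
t: 14.15
tcp_pos: [0.4244, 0.1264, 0.0804]
tool_rot: [0.518, 0.855, -0.001, 0.001]
force: [-2.0, -6.7, 8.5]
finger_gap: 0.332
```

```bash
python3 k.py
```

```text
t 14.15 yaw 117.57 cw 1.016 tz 0.253 q6 -0.440 gap 0.332 [-2.  -6.7  8.5] [-1.068  0.202  0.253] [0.4244 0.1264 0.0804]
```

Request:
drive_tool(
  increments=[
    [230,0,0,0,0,0,0.05],
    [230,0,0,0,0,0,0.1],
  ],
)

```text
t: 14.35
tcp_pos: [0.4243, 0.1263, 0.0804]
tool_rot: [0.56, 0.828, -0.001, 0.001]
force: [-2.1, -6.9, 9.3]
finger_gap: 0.331
```

```bash
python3 k.py
```

```text
t 14.35 yaw 111.85 cw 1.116 tz 0.266 q6 -0.340 gap 0.331 [-2.1 -6.9  9.3] [-1.123  0.178  0.266] [0.4243 0.1263 0.0804]
```

Request:
drive_tool(
  increments=[
    [230,0,0,0,0,0,0.05],
    [230,0,0,0,0,0,0.1],
  ],
)

```text
t: 14.55
tcp_pos: [0.4242, 0.1263, 0.0804]
tool_rot: [0.601, 0.799, -0.001, 0.001]
force: [-2.7, -6.8, 9.9]
finger_gap: 0.334
```

```bash
python3 k.py
```

```text
t 14.55 yaw 106.12 cw 1.216 tz 0.226 q6 -0.240 gap 0.334 [-2.7 -6.8  9.9] [-1.1    0.233  0.226] [0.4242 0.1263 0.0804]
```

Request:
drive_tool(
  increments=[
    [230,0,0,0,0,0,0.05],
    [230,0,0,0,0,0,0.1],
  ],
)

```text
t: 14.75
tcp_pos: [0.4242, 0.1263, 0.0804]
tool_rot: [0.64, 0.768, -0.001, 0.001]
force: [-1.6, -6.8, 9.3]
finger_gap: 0.333
```

```bash
python3 k.py
```

```text
t 14.75 yaw 100.40 cw 1.316 tz 0.341 q6 -0.140 gap 0.333 [-1.6 -6.8  9.3] [-1.206  0.24   0.341] [0.4242 0.1263 0.0804]
```

Request:
drive_tool(
  increments=[
    [230,0,0,0,0,0,0.05],
    [230,0,0,0,0,0,0.1],
  ],
)

```text
t: 14.95
tcp_pos: [0.424, 0.1263, 0.0804]
tool_rot: [0.678, 0.735, -0.001, 0.001]
force: [-1.8, -7.1, 9.8]
finger_gap: 0.338
```

```bash
python3 k.py
```

```text
t 14.95 yaw 94.67 cw 1.416 tz 0.246 q6 -0.040 gap 0.338 [-1.8 -7.1  9.8] [-1.191  0.288  0.246] [0.424  0.1263 0.0804]
```

Request:
drive_tool(
  increments=[
    [230,0,0,0,0,0,0.05],
    [230,0,0,0,0,0,0.1],
  ],
)

```text
t: 15.15
tcp_pos: [0.424, 0.1263, 0.0804]
tool_rot: [0.714, 0.701, -0.001, 0.001]
force: [-2.3, -7.1, 11.0]
finger_gap: 0.336
```

```bash
python3 k.py
```

```text
t 15.15 yaw 88.94 cw 1.516 tz 0.278 q6 0.060 gap 0.336 [-2.3 -7.1 11. ] [-1.175  0.301  0.278] [0.424  0.1263 0.0804]
```

Request:
drive_tool(
  increments=[
    [230,0,0,0,0,0,0.05],
    [230,0,0,0,0,0,0.1],
  ],
)

```text
t: 15.35
tcp_pos: [0.4239, 0.1263, 0.0804]
tool_rot: [0.748, 0.664, -0.001, 0.001]
force: [-2.9, -6.7, 9.4]
finger_gap: 0.332
```

```bash
python3 k.py
```

```text
t 15.35 yaw 83.21 cw 1.616 tz 0.226 q6 0.160 gap 0.332 [-2.9 -6.7  9.4] [-1.223  0.258  0.226] [0.4239 0.1263 0.0804]
```

Request:
drive_tool(
  increments=[
    [230,0,0,0,0,0,0.05],
    [230,0,0,0,0,0,0.1],
  ],
)

```text
t: 15.55
tcp_pos: [0.4238, 0.1263, 0.0804]
tool_rot: [0.78, 0.626, -0.001, 0.001]
force: [-1.9, -7.0, 10.0]
finger_gap: 0.328
```

```bash
python3 k.py
```

```text
t 15.55 yaw 77.48 cw 1.716 tz 0.247 q6 0.260 gap 0.328 [-1.9 -7.  10. ] [-1.244  0.337  0.247] [0.4238 0.1263 0.0804]
```

Request:
drive_tool(
  increments=[
    [230,0,0,0,0,0,0.05],
    [230,0,0,0,0,0,0.1],
  ],
)

```text
t: 15.75
tcp_pos: [0.4237, 0.1263, 0.0804]
tool_rot: [0.81, 0.586, -0.001, 0.001]
force: [-2.6, -7.6, 10.2]
finger_gap: 0.334
```

```bash
python3 k.py
```

```text
t 15.75 yaw 71.75 cw 1.816 tz 0.241 q6 0.360 gap 0.334 [-2.6 -7.6 10.2] [-1.258  0.297  0.241] [0.4237 0.1263 0.0804]
```

Request:
drive_tool(
  increments=[
    [230,0,0,0,0,0,0.05],
    [230,0,0,0,0,0,0.1],
  ],
)

```text
t: 15.95
tcp_pos: [0.4237, 0.1263, 0.0804]
tool_rot: [0.839, 0.545, -0.001, 0.001]
force: [-3.3, -7.3, 10.6]
finger_gap: 0.334
```

```bash
python3 k.py
```

```text
t 15.95 yaw 66.02 cw 1.916 tz 0.279 q6 0.460 gap 0.334 [-3.3 -7.3 10.6] [-1.166  0.361  0.279] [0.4237 0.1263 0.0804]
```

Request:
drive_tool(
  increments=[
    [230,0,0,0,0,0,0.05],
    [230,0,0,0,0,0,0.1],
  ],
)

```text
t: 16.15
tcp_pos: [0.4236, 0.1263, 0.0804]
tool_rot: [0.865, 0.502, -0.001, 0.001]
force: [-3.5, -6.8, 11.1]
finger_gap: 0.335
```

```bash
python3 k.py
```

```text
t 16.15 yaw 60.29 cw 2.016 tz 0.279 q6 0.560 gap 0.335 [-3.5 -6.8 11.1] [-1.121  0.372  0.279] [0.4236 0.1263 0.0804]
```

Request:
drive_tool(
  increments=[
    [230,0,0,0,0,0,0.05],
    [230,0,0,0,0,0,0.1],
  ],
)

```text
t: 16.35
tcp_pos: [0.4235, 0.1264, 0.0804]
tool_rot: [0.889, 0.458, -0.001, 0.001]
force: [-2.2, -7.6, 11.1]
finger_gap: 0.335
```

```bash
python3 k.py
```

```text
t 16.35 yaw 54.56 cw 2.116 tz 0.270 q6 0.660 gap 0.335 [-2.2 -7.6 11.1] [-1.093  0.362  0.27 ] [0.4235 0.1264 0.0804]
```

Request:
drive_tool(
  increments=[
    [230,0,0,0,0,0,0.05],
    [230,0,0,0,0,0,0.1],
  ],
)

```text
t: 16.55
tcp_pos: [0.4235, 0.1264, 0.0804]
tool_rot: [0.911, 0.413, -0.001, 0.001]
force: [-2.6, -6.1, 10.4]
finger_gap: 0.333
```

```bash
python3 k.py
```

```text
t 16.55 yaw 48.83 cw 2.216 tz 0.244 q6 0.760 gap 0.333 [-2.6 -6.1 10.4] [-1.061  0.382  0.244] [0.4235 0.1264 0.0804]
```

Request:
drive_tool(
  increments=[
    [230,0,0,0,0,0,0.05],
    [230,0,0,0,0,0,0.1],
  ],
)

```text
t: 16.75
tcp_pos: [0.4234, 0.1265, 0.0804]
tool_rot: [0.93, 0.367, -0.001, 0.001]
force: [-3.0, -6.6, 10.4]
finger_gap: 0.331
```

```bash
python3 k.py
```

```text
t 16.75 yaw 43.09 cw 2.316 tz 0.218 q6 0.860 gap 0.331 [-3.  -6.6 10.4] [-1.077  0.38   0.218] [0.4234 0.1265 0.0804]
```

Request:
drive_tool(
  increments=[
    [230,0,0,0,0,0,0.05],
    [230,0,0,0,0,0,0.1],
  ],
)

```text
t: 16.95
tcp_pos: [0.4233, 0.1265, 0.0804]
tool_rot: [0.947, 0.32, -0.001, 0.001]
force: [-3.9, -4.8, 11.1]
finger_gap: 0.33
```

```bash
python3 k.py
```

```text
t 16.95 yaw 37.36 cw 2.416 tz 0.224 q6 0.960 gap 0.330 [-3.9 -4.8 11.1] [-1.006  0.426  0.224] [0.4233 0.1265 0.0804]
```

Request:
drive_tool(
  increments=[
    [230,0,0,0,0,0,0.05],
    [230,0,0,0,0,0,0.1],
  ],
)

```text
t: 17.15
tcp_pos: [0.4233, 0.1266, 0.0804]
tool_rot: [0.962, 0.272, -0.001, 0.001]
force: [-3.2, -6.5, 11.7]
finger_gap: 0.334
```

```bash
python3 k.py
```

```text
t 17.15 yaw 31.63 cw 2.516 tz 0.259 q6 1.060 gap 0.334 [-3.2 -6.5 11.7] [-0.937  0.423  0.259] [0.4233 0.1266 0.0804]
```

Request:
drive_tool(
  increments=[
    [230,0,0,0,0,0,0.05],
    [230,0,0,0,0,0,0.1],
  ],
)

```text
t: 17.35
tcp_pos: [0.4232, 0.1267, 0.0804]
tool_rot: [0.975, 0.224, -0.001, 0.001]
force: [-3.4, -5.0, 11.8]
finger_gap: 0.331
```

```bash
python3 k.py
```

```text
t 17.35 yaw 25.90 cw 2.616 tz 0.261 q6 1.160 gap 0.331 [-3.4 -5.  11.8] [-0.851  0.456  0.261] [0.4232 0.1267 0.0804]
```

Request:
drive_tool(
  increments=[
    [230,0,0,0,0,0,0.05],
    [230,0,0,0,0,0,0.1],
  ],
)

```text
t: 17.55
tcp_pos: [0.4232, 0.1267, 0.0804]
tool_rot: [0.985, 0.175, -0.001, 0.001]
force: [-3.2, -4.6, 11.6]
finger_gap: 0.327
```

```bash
python3 k.py
```

```text
t 17.55 yaw 20.16 cw 2.716 tz 0.242 q6 1.260 gap 0.327 [-3.2 -4.6 11.6] [-0.798  0.487  0.242] [0.4232 0.1267 0.0804]
```

Request:
drive_tool(
  increments=[
    [120,0,0,0,0,0,0],
    [0,0,0,0,0,0,0],
    [0,0,0,0,0,0,0],
    [0,0,0,0,0,0,0],
    [0,0,0,0,0,0,-0.14],
    [0,0,0,0,0,0,-0.28],
    [0,0,0,0,0,0,-0.42],
    [0,0,0,0,0,0,-0.56],
    [0,0,0,0,0,0,-0.7],
    [0,0,0,0,0,0,-0.84],
    [0,0,0,0,0,0,-0.98],
    [0,0,0,0,0,0,-1.12],
    [0,0,0,0,0,0,-1.26],
    [0,0,0,0,0,0,-1.4],
    [0,0,0,0,0,0,-1.571],
    [0,0,0,0,0,0,-1.571],
    [0,0,0,0,0,0,-1.571],
  ],
)

```text
t: 19.25
tcp_pos: [0.4243, 0.1276, 0.0792]
tool_rot: [0.574, 0.819, -0.0, -0.0]
force: [-0.6, 0.1, -0.7]
finger_gap: 0.999
```

```bash
python3 k.py
python3 - <<'E'
from h import *
s=manip.sense()
x=R.from_quat(s["tool_rot"]).as_matrix()[:,0];print(inc([.42376,.1274,.0795],np.arctan2(x[1],x[0])))
b=manip.snapshot("side")
cv2.imwrite("pics/s9.png",cv2.resize(b[150:215,300:360],(600,600),interpolation=2)[:,:,::-1])
E
```

```text
t 19.25 yaw 110.00 cw 1.148 tz -0.027 q6 -0.310 gap 0.999 [-0.6  0.1 -0.7] [ 0.02   0.05  -0.027] [0.4243 0.1276 0.0792]
(array([ 0.  , -0.06, -0.03]), array([-0.0002, -0.0001,  0.    ]))
```

View pics/s9.png

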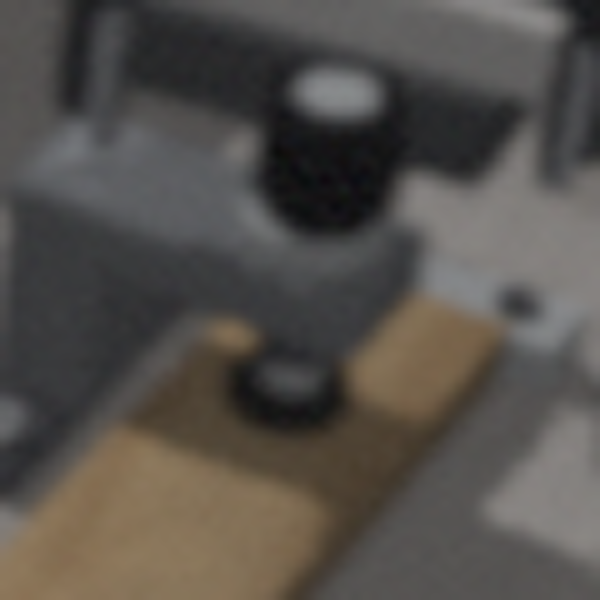

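Request:
drive_tool(
  increments=[
    [150,0,-0.05,-0.05,0,0,0],
    [230,0,-0.05,-0.05,0,0,0],
    [230,0,-0.05,-0.05,0,0,0],
    [230,0,-0.05,-0.05,0,0,0],
    [230,0,-0.05,-0.05,0,0,0],
    [230,0,-0.05,-0.05,0,0,0],
  ],
  force=100,
)

```text
t: 19.9
tcp_pos: [0.4238, 0.1273, 0.0802]
tool_rot: [0.573, 0.82, 0.0, 0.0]
force: [-0.7, -0.3, 6.3]
finger_gap: 0.329
```

```bash
python3 k.py
```

```text
t 19.90 yaw 110.12 cw 1.146 tz -0.086 q6 -0.313 gap 0.329 [-0.7 -0.3  6.3] [-0.093  0.063 -0.086] [0.4238 0.1273 0.0802]
```

Request:
drive_tool(
  increments=[
    [230,0,0,0,0,0,0.04],
    [230,0,0,0,0,0,0.08],
  ],
)

```text
t: 20.1
tcp_pos: [0.4238, 0.1273, 0.0802]
tool_rot: [0.605, 0.796, -0.0, 0.0]
force: [-0.8, 0.8, 5.1]
finger_gap: 0.331
```

```bash
python3 k.py
```

```text
t 20.10 yaw 105.55 cw 1.226 tz 0.359 q6 -0.232 gap 0.331 [-0.8  0.8  5.1] [0.049 0.124 0.359] [0.4238 0.1273 0.0802]
```

Request:
drive_tool(
  increments=[
    [230,0,0,0,0,0,0.04],
    [230,0,0,0,0,0,0.08],
  ],
)

```text
t: 20.3
tcp_pos: [0.4239, 0.1273, 0.0802]
tool_rot: [0.636, 0.772, -0.0, 0.0]
force: [-0.5, -0.5, 5.0]
finger_gap: 0.332
```

```bash
python3 k.py
```

```text
t 20.30 yaw 100.98 cw 1.306 tz 0.407 q6 -0.152 gap 0.332 [-0.5 -0.5  5. ] [0.025 0.142 0.407] [0.4239 0.1273 0.0802]
```

Request:
drive_tool(
  increments=[
    [230,0,0,0,0,0,0.04],
    [230,0,0,0,0,0,0.08],
  ],
)

```text
t: 20.5
tcp_pos: [0.4239, 0.1273, 0.0802]
tool_rot: [0.666, 0.746, -0.0, 0.0]
force: [-0.1, 0.5, 5.7]
finger_gap: 0.331
```

```bash
python3 k.py
```

```text
t 20.50 yaw 96.41 cw 1.386 tz 0.375 q6 -0.072 gap 0.331 [-0.1  0.5  5.7] [0.074 0.172 0.375] [0.4239 0.1273 0.0802]
```

Request:
drive_tool(
  increments=[
    [230,0,0,0,0,0,0.04],
    [230,0,0,0,0,0,0.08],
  ],
)

```text
t: 20.7
tcp_pos: [0.4239, 0.1273, 0.0802]
tool_rot: [0.696, 0.718, 0.0, 0.0]
force: [-0.9, 0.4, 4.8]
finger_gap: 0.329
```

```bash
python3 k.py
```

```text
t 20.70 yaw 91.82 cw 1.466 tz 0.321 q6 0.008 gap 0.329 [-0.9  0.4  4.8] [0.023 0.121 0.321] [0.4239 0.1273 0.0802]
```

Request:
drive_tool(
  increments=[
    [230,0,0,0,0,0,0.04],
    [230,0,0,0,0,0,0.08],
  ],
)

```text
t: 20.9
tcp_pos: [0.424, 0.1273, 0.0802]
tool_rot: [0.724, 0.69, 0.0, 0.0]
force: [-1.4, 0.2, 5.5]
finger_gap: 0.329
```

```bash
python3 k.py
```

```text
t 20.90 yaw 87.25 cw 1.546 tz 0.380 q6 0.088 gap 0.329 [-1.4  0.2  5.5] [0.088 0.113 0.38 ] [0.424  0.1273 0.0802]
```

Request:
drive_tool(
  increments=[
    [230,0,0,0,0,0,0.04],
    [230,0,0,0,0,0,0.08],
  ],
)

```text
t: 21.1
tcp_pos: [0.424, 0.1273, 0.0802]
tool_rot: [0.751, 0.66, 0.0, 0.0]
force: [-1.0, 0.9, 4.7]
finger_gap: 0.335
```

```bash
python3 k.py
```

```text
t 21.10 yaw 82.66 cw 1.626 tz 0.371 q6 0.167 gap 0.335 [-1.   0.9  4.7] [0.044 0.184 0.371] [0.424  0.1273 0.0802]
```

Request:
drive_tool(
  increments=[
    [230,0,0,0,0,0,0.04],
    [230,0,0,0,0,0,0.08],
  ],
)

```text
t: 21.3
tcp_pos: [0.424, 0.1273, 0.0802]
tool_rot: [0.777, 0.63, 0.0, 0.0]
force: [-0.7, 1.2, 5.0]
finger_gap: 0.334
```

```bash
python3 k.py
```

```text
t 21.30 yaw 78.08 cw 1.706 tz 0.420 q6 0.247 gap 0.334 [-0.7  1.2  5. ] [0.055 0.159 0.42 ] [0.424  0.1273 0.0802]
```

Request:
drive_tool(
  increments=[
    [230,0,0,0,0,0,0.05],
    [230,0,0,0,0,0,0.1],
    [230,0,0,0,0,0,0.1],
    [230,0,0,0,0,0,0.1],
  ],
)

```text
t: 21.7
tcp_pos: [0.424, 0.1273, 0.0802]
tool_rot: [0.808, 0.59, 0.0, 0.0]
force: [-0.7, -1.2, 5.0]
finger_gap: 0.333
```

```bash
python3 k.py
python3 - <<'E'
from h import *
b=manip.snapshot("side");p=cv2.imread("pics/s9.png")
n=cv2.resize(b[150:215,300:360],(600,600),interpolation=2)[:,:,::-1]
cv2.imwrite("pics/s10.png",n)
g=lambda i:cv2.cvtColor(np.ascontiguousarray(i),cv2.COLOR_BGR2GRAY).astype(np.float32)
for nm,(r0,r1,c0,c1) in dict(foot=(350,450,210,370),ref=(240,340,400,580)).items():
    t=g(p)[r0:r1,c0:c1];m=cv2.matchTemplate(g(n)[r0-30:r1+30,c0-15:c1+15],t,cv2.TM_CCOEFF_NORMED)
    i=np.unravel_index(m.argmax(),m.shape);print(nm,np.array(i)-[30,15],m.max())
C=manip.camera_model("side");print((proj(C,[[.424,.127,.02]])-proj(C,[[.424,.127,.022]]))*[10,600/65])
cv2.imwrite("pics/cmp.png",np.hstack([p[300:500,150:450],n[300:500,150:450]]))
E
python3 k.py
```

```text
t 21.70 yaw 72.28 cw 1.807 tz -0.138 q6 0.348 gap 0.333 [-0.7 -1.2  5. ] [-0.083  0.026 -0.138] [0.424  0.1273 0.0802]
foot [1 0] 0.9787892
ref [0 0] 0.9981597
[[-1.13720674  6.56370073]]
t 21.75 yaw 72.28 cw 1.807 tz -0.179 q6 0.348 gap 0.334 [-1.4 -1.   5.3] [-0.078  0.088 -0.179] [0.424  0.1273 0.0802]
```

Request:
drive_tool(
  increments=[
    [230,0,0,0,0,0,0.1],
    [230,0,0,0,0,0,0.2],
    [230,0,0,0,0,0,0.3],
    [230,0,0,0,0,0,0.4],
    [230,0,0,0,0,0,0.5],
    [230,0,0,0,0,0,0.6],
    [230,0,0,0,0,0,0.7],
    [230,0,0,0,0,0,0.8],
  ],
)

```text
t: 22.55
tcp_pos: [0.4243, 0.1272, 0.0802]
tool_rot: [0.974, 0.228, 0.0, 0.001]
force: [-1.1, -2.2, 5.2]
finger_gap: 0.335
```

```bash
python3 k.py
```

```text
t 22.55 yaw 26.40 cw 2.608 tz 0.502 q6 1.150 gap 0.335 [-1.1 -2.2  5.2] [-0.112  0.087  0.502] [0.4243 0.1272 0.0802]
```

Request:
drive_tool(
  increments=[
    [230,0,0,0,0,0,0.07],
    [230,0,0,0,0,0,0.12],
    [230,0,0,0,0,0,0.15],
    [230,0,0,0,0,0,0.15],
    [230,0,0,0,0,0,0.15],
  ],
)

```text
t: 23.05
tcp_pos: [0.4243, 0.1271, 0.0802]
tool_rot: [0.988, 0.156, 0.0, 0.0]
force: [-1.0, -1.0, 5.7]
finger_gap: 0.333
```

```bash
python3 k.py
```

```text
t 23.05 yaw 17.92 cw 2.756 tz 0.043 q6 1.297 gap 0.333 [-1.  -1.   5.7] [-0.269  0.061  0.043] [0.4243 0.1271 0.0802]
```

Request:
drive_tool(
  increments=[
    [120,0,0,0,0,0,0],
    [0,0,0,0,0,0,0],
    [0,0,0,0,0,0,0],
    [0,0,0,0,0,0,0],
    [0,0,0,-3,0,0,0],
    [0,0,0,-7,0,0,0],
    [0,0,0,-11,0,0,0],
    [0,0,0,-13,0,0,0],
    [0,0,0,-13,0,0,0],
    [0,0,0,-13,0,0,0],
  ],
)

```text
t: 24.05
tcp_pos: [0.4235, 0.1274, 0.2098]
tool_rot: [0.988, 0.155, 0.0, 0.0]
force: [0.5, 0.4, -0.6]
finger_gap: 0.997
```

```bash
python3 k.py
python3 - <<'E'
from h import *
import pickle
w=manip.camera_model("wrist");a=manip.snapshot("wrist");b=manip.snapshot("side")
pickle.dump((w,a,b),open("w11.pkl","wb"));C=manip.camera_model("side")
# knob top yaw: dark mask near the knob
c0=proj(w,[[.42376,.1274,.1075]])[0].astype(int);print(c0)
d=(a.max(2)<75).astype(np.uint8);k=np.zeros_like(d);k[c0[1]-28:c0[1]+28,c0[0]-28:c0[0]+28]=1
c=max(cv2.findContours(cv2.morphologyEx(d*k,cv2.MORPH_OPEN,np.ones((3,3))),0,2)[0],key=cv2.contourArea)
r=cv2.minAreaRect(c);B=ray(w,cv2.boxPoints(r),.1075);e=B-np.roll(B,1,0)
print(r,np.degrees(np.arctan2(e[:,1],e[:,0])),np.linalg.norm(e,axis=1))
# strip +x edge in side view, end at stop
ax=np.array([.42376,.1274]);yw=np.radians(-4.2);u=np.array([-np.sin(yw),np.cos(yw)]);v=np.array([u[1],-u[0]])
def prof(P):
    p=proj(C,P).astype(np.float32);x=cv2.remap(b[...,0].astype(np.float32)-b[...,2],p[:,0],p[:,1],1);return np.abs(np.gradient(cv2.GaussianBlur(x,(1,9),0).ravel()))
for q in(.06,.1,.14):
    ss=np.arange(.01,.045,.0005);P=np.c_[ax+q*u+ss[:,None]*v,np.full(len(ss),.018)];print(q,ss[prof(P).argmax()])
for side in(-.02,-.01):
    ss=np.arange(-.075,-.035,.0005);P=np.c_[ax+side*v+ss[:,None]*u,np.full(len(ss),.018)];print("end",ss[prof(P).argmax()])
for q in(.16,.2):pass
E
```

```text
t 24.05 yaw 17.89 cw 2.756 tz 0.008 q6 1.297 gap 0.997 [ 0.5  0.4 -0.6] [ 0.03  -0.     0.008] [0.4235 0.1274 0.2098]
[261 187]
((261.5, 183.0), (34.0, 33.0), 90.0) [  16.98896902  -72.06689804 -161.07282504  107.93291116] [0.03028474 0.02760082 0.03028528 0.02862525]
0.06 0.026000000000000016
0.1 0.026000000000000016
0.14 0.025500000000000016
end -0.05249999999999998
end -0.05349999999999998
```

```bash
python3 -c "
from station import manip
print(manip.sign_off())"
```

```text
the job is handed in; nothing more can be done
None
```

I slid the strip under the foot and against the steel stop. Then I turned the knob clockwise to touch plus a quarter turn, let go, lifted clear and handed in at about 24 s.

- **Stop contact:** I pushed the strip to about 19 N. The turning moment was near zero, so the end is flat on the stop. The pictures afterwards show it flush. A coarse edge measurement from the side camera put the end 52.5–53.5 mm from the screw axis, against 55 mm nominal. That is about one pixel off, so I took the felt contact as right.
- **Centring:** the strip sits about 1.5–2 mm off centre towards the robot by two cameras. The grip position gave 0.7 mm. I left it there rather than risk losing the square fit.
- **Touch:** while turning, the torque stepped from about 0.25 to 0.37 N m between 2.72 and 2.79 rad. The step came just after I had regripped the knob. The side camera agreed: the foot moved only about 0.3 mm over the next 0.66 rad. I took touch as about 2.75 rad.
- **Quarter turn:** I ended at about 4.32 rad, which is 1.57 rad past touch, good to about ±0.04 rad. After I let go, the knob still lined up with the angle I left it at.
- **Bystanders:** my moves stayed clear of the collets and the collet nut, but I made no final image check on them.

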